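# Close up the lens case: inner flap down, then cover shut

## Task

Put the microscope lenses away by closing their case: push the upright yellow inner flap down until it lies flat over the lenses, and only then push the cream cover over and gently down, without slamming it, until it is fully shut. Only push: lift no lens out of its well and leave everything else on the bench where it stands.

Things in the scene. Friction and masses are not known exactly. Their poses are not given: they have to be found in the camera images.
- case: the fixed black accessory case, an open tub 170 x 160 mm in plan (along its x, y) and 75 mm high with 6 mm walls. Origin: centre of its underside, on the bench; z up. Its own +y side carries the cover's hinge, its -y side the flap's hinge; both hinge lines run along its x. The case can be turned up to 0.6 rad either way from the world axes.
- flap (a joint): angle of the yellow inner flap, a plate 145 mm (along the case's x) x 125 mm x 5 mm, about 0.06 kg: 0 = folded flat inside the case over the lenses (hard stop, top face 8 mm below the rim, underside 6 mm above the lenses), about 1.57 = standing upright. Stiff friction hinge: it stays wherever it is left; about 0.5 to 1 N at its free edge moves it. Range 0 to 1.75.
- flap_hinge (a point): middle of the flap's hinge line, at case x 0, y -70 mm, 62 mm above the bench. Folded flat, the flap reaches 125 mm from here towards the case's +y, and its 5 mm thickness lies above this point; upright, the thickness lies on the case's -y (outer) side.
- flap_edge (a point): middle of the flap's free edge (black tab), 125 mm from its hinge, on the face that lies underneath when folded flat (the inner face).
- cover (a joint): angle of the cream cover with a blue panel, a plate 170 mm (along the case's x) x 160 mm x 12 mm, about 0.22 kg: 0 = fully shut on the rim (hard stop), about 1.57 = standing upright, more = leaning outwards. Stiff friction hinge: it stays wherever it is left; about 0.5 to 3 N at its free edge moves it. Range 0 to 2.0.
- cover_hinge (a point): middle of the cover's hinge line, at case x 0, y +80 mm, 75.5 mm above the bench. Shut, the cover reaches 160 mm from here towards the case's -y, and its 12 mm thickness lies above this point; upright, the thickness lies on the case's +y (outer) side.
- cover_edge (a point): middle of the cover's free edge, 160 mm from its hinge, on the face that lies underneath when shut (the inner face).
- lens_red_mid (a point): centre (half-way up) of the silver objective lens with a red ring, 28 mm across, 45 mm high, standing loose in one of three wells in the case's foam, its foot 11 mm above the bench; the flap closes over it. To be left in its well.
- lens_yellow_mid (a point): centre (half-way up) of the silver objective lens with a yellow ring, 28 mm across, 45 mm high, standing loose in one of three wells in the case's foam, its foot 11 mm above the bench; the flap closes over it. To be left in its well.
- lens_blue_mid (a point): centre (half-way up) of the silver objective lens with a blue ring, 28 mm across, 45 mm high, standing loose in one of three wells in the case's foam, its foot 11 mm above the bench; the flap closes over it. To be left in its well.
- lens_green: silver objective lens with a green ring, 28 mm across, 45 mm high, standing on the bench; origin at the centre of its underside. A bystander, to be left alone.
- oil_bottle: small amber bottle with black cap, 28 mm across, 62 mm high, standing on the bench; origin at the centre of its underside. A bystander, to be left alone.
- eyepiece: black eyepiece, 36 mm across, 56 mm high, standing on the bench; origin at the centre of its underside. A bystander, to be left alone.
- petri_dish: closed glass petri dish, 90 mm across, 16 mm high; origin at the centre of its underside. A bystander, to be left alone.
- slide_box: blue and white slide box, 36 x 84 x 30 mm; origin at the centre of its underside. A bystander, to be left alone.

How it is judged:
On the way, in this order (a step that is already met when the one before it is completed fails the run):
1. the flap lies flat while the cover still stands open (value of joint flap below 0.07 rad and value of joint cover above 0.9 rad), for 0.1 s.
2. the cover is fully shut over the folded flap (value of joint flap below 0.07 rad and value of joint cover below 0.05 rad), for 0.2 s.
At the end, for the whole second after the job is handed in: The flap is within 0.07 rad (4 deg) of flat and the cover within 0.05 rad (3 deg) of fully shut and at rest; the three lenses are in their wells (not raised by more than about 12 mm), and no bystander has moved by more than 30 mm (all of step 2 and velocity of joint cover between -0.05 and 0.05 rad/s and z of each of lens_red_mid, lens_yellow_mid, lens_blue_mid in the frame of case below 0.046 m and distance of each of lens_green, oil_bottle, eyepiece, petri_dish, slide_box from where it was at the start of the episode below 0.03 m); the robot touches nothing.
It fails at once if the cover is brought down (below 0.8 rad) while the flap is not yet folded down (above 0.2 rad) (value of joint flap above 0.2 rad and value of joint cover below 0.8 rad).
It fails at once if the cover is slammed (turns shut faster than 4 rad/s) (velocity of joint cover below -4 rad/s).
It fails at once if a lens is lifted out of its well (by more than about 12 mm) (z of any of lens_red_mid, lens_yellow_mid, lens_blue_mid in the frame of case above 0.046 m).
It fails at once if a bystander on the bench is moved by more than 30 mm (distance of any of lens_green, oil_bottle, eyepiece, petri_dish, slide_box from where it was at the start of the episode above 0.03 m).
It also fails if it takes over 64 s, if anything falls off the work surface, if the arm or the gripper's body presses on something with over 40 N, if the wrist force passes 120 N, or if a joint passes its speed limit or range.

## Robot

A 6-joint arm with a two-finger parallel gripper is mounted at the origin on the work surface. World frame = base frame: x ahead of the robot, y to its left, z up, the work surface at z = 0. Lengths are in m, angles in rad, forces in N, time in s.
With the tool pointing down it reaches from about 0.35 to 0.875 m from the base axis. Payload 15.5 kg.
Tool frame: the origin (TCP) lies between the finger pads; the fingertips stand 22 mm ahead of it and the grasp point (between the pads) lies 3 mm ahead of it; z points along the fingers, y is the line along which they close (so a half turn about z gives the same grasp; the last joint's range is limited). The gripper opens to 85 mm and grips with 20 to 120 N. Pads are 22 mm wide; open, the fingers measure 114 mm over their backs; the gripper's body (76 mm by 85 mm) begins 54 mm behind the grasp point. The pads swing forward as they close: fully open they stand 13 mm farther back than shut.
Start: joints at [-1.391, 0.494, 1.345, -0, 1.302, -0.096], TCP at [0.17, -0.602, 0.253] pointing down, gripper open.
Joint ranges: [-2.91, 2.91], [-0.82, 2.16], [0.22, 2.67], [-1.22, 4.37], [0.12, 2.79], [-3.08, 3.08]. Speed limits (rad/s): [1.89, 1.89, 2.57, 3.01, 3.01, 3.01].

## Interface

Orientations are given as a rotation vector (axis times angle).
In Python, from cell import * gives the robot as it stands.
- The arm moves only by the shell command python3 -m handwheel 'ROWS' [OPENING] [FORCE]. ROWS is JSON, a list of rows, each an object of numbers: "x", "y", "z": the shift along the tool's x, y, z in cm; "twist": the turn about the tool's z in degrees. A call has 1 to 8 rows; each row is the pose to reach, as a shift and turn from the pose commanded when the call began, along the tool's axes at that moment; what a row does not reach only later rows make up. A row lasts 1/8 s, in which the tool goes at most 62.5 mm and 10.7 degrees, less where a joint would pass 70% of its speed; a pose out of reach is approached as far as the arm can. A call with a gripper value outside its range is refused whole. OPENING is the opening in per cent of the stroke, from 0 (shut) to 100 (fully open), set as the call begins (- or left out, the last holds). The fingers move at their own pace and stop on an object; FORCE is the grip in N (left out, the last holds). Time passes only in rows, so rows that repeat a pose let the fingers close. It gives the time, the measured TCP pose, the force, the opening and the grip force at its end, in the units of the state.
- state(): the state, without advancing time (a new reading comes with each control period).
- get_image(name): name is "scene" or "side" or "wrist"; returns (picture, depth): 400x640x3 uint8, red, green, blue; 400x640 float32, m along the optical axis (not along the pixel's ray), 0 where there is no reading.
- camera_model(name): a dict with "mtx" (3x3 intrinsics, pixels), "T" (4x4, takes a point from camera to world coordinates); the wrist camera has in their place "T_tool_cam" (4x4, takes a point from camera to tool coordinates, whose origin is the TCP and whose axes are the flange's). Camera axes: x right, y down, z forward; pixel columns grow to the right and rows downward; lengths in m; the calibration is good to about 2 mm. A picture is of the moment at which its call begins: read the wrist's pose just before it. camera_model takes no time and is no camera call.
- sign_off(): hands the job in; it is judged then, once.
The state is a dict: "clock": time; "joints": joint angles; "qvel": joint speeds; "effort": joint torques, N m; "eef_pos": TCP position; "ee_rot": TCP orientation; "ft_force": force on the tool from outside, world axes, zero at the start; "moment": the same for the moment, N m; "gripper_width": finger opening in m; "finger_force": force on a finger pad.
Only numpy, scipy, OpenCV 4.12 (cv2) and the standard library are available. Lean on these libraries where they do the work, as an engineer would, in place of code of your own. Each camera call takes 0.05 s, during which the arm holds its last target. There are 200 camera calls.

## Working session

There is one attempt and no reset: what is moved stays moved. The work goes in short steps, Python scripts to look and compute and a shell command to move; the robot and the scene stay as the last step left them, time stands still between calls to the robot, and variables do not carry over. Pictures are saved under pics/ and viewed, at most 10 in all, crops included, and the job is handed in when it is done.

```bash
mkdir -p pics; ls; python3 - <<'E'
from cell import *
import cv2,numpy as np
s=state();print({k:np.round(v,3) for k,v in s.items()})
ims=[]
for n in("scene","side"):
    p,d=get_image(n);np.savez(f"{n}.npz",p=p,d=d);m=camera_model(n);print(n,np.round(m["mtx"],1).tolist(),np.round(m["T"],3).tolist())
    cv2.imwrite(f"pics/{n}0.png",p[...,::-1])
E
```

```text
pics
{'clock': np.float64(0.0), 'joints': array([-1.391,  0.494,  1.346,  0.   ,  1.302, -0.095]), 'qvel': array([-0.   ,  0.002, -0.   ,  0.002, -0.002,  0.001]), 'effort': array([-3.0000e-03, -8.8218e+01, -3.8387e+01, -0.0000e+00,  1.0000e-02,
        0.0000e+00]), 'eef_pos': array([ 0.17 , -0.601,  0.253]), 'ee_rot': array([-3.111, -0.43 ,  0.   ]), 'ft_force': array([-0.357,  0.487,  0.106]), 'moment': array([-0.051, -0.027,  0.029]), 'finger_force': np.float64(0.0), 'gripper_width': np.float64(0.085)}
scene [[384.8, 0.0, 320.0], [0.0, 384.8, 201.4], [0.0, 0.0, 1.0]] [[0.796, -0.451, 0.404, 0.27], [-0.606, -0.598, 0.525, -0.413], [0.004, -0.663, -0.749, 0.699], [0.0, 0.0, 0.0, 1.0]]
side [[513.8, 0.0, 316.6], [0.0, 513.8, 193.6], [0.0, 0.0, 1.0]] [[0.918, 0.271, -0.288, 0.899], [0.395, -0.635, 0.664, -0.605], [-0.003, -0.724, -0.69, 0.728], [0.0, 0.0, 0.0, 1.0]]
```

View pics/scene0.png

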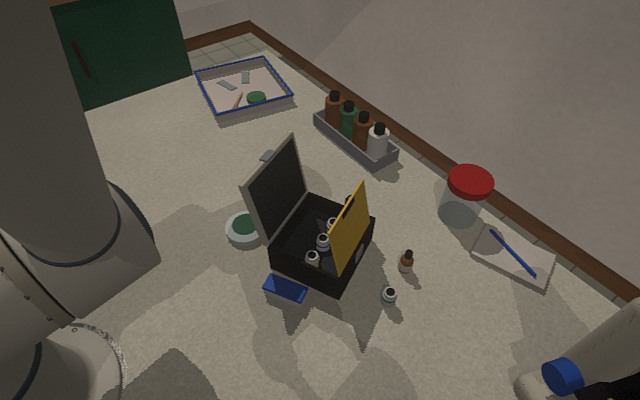

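View pics/side0.png

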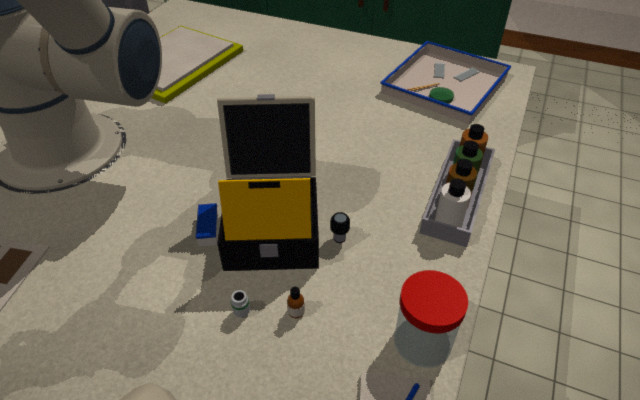

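The side view shows the yellow flap at about (266,208) with its front edge towards the camera. The cover is behind it at (267,138), leaning back, with its tab at (266,97). The case front spans (222..320, 255). The bystanders stand to the left, right and front of it. Next I'll turn these into points with depth.

```bash
cat > h.py <<'E'
import numpy as np,cv2
from cell import *
def pts(n,p,d,mask,T=None):
    m=camera_model(n);K=m["mtx"];T=m["T"] if T is None else T
    v,u=np.nonzero(mask&(d>0));z=d[v,u]
    c=np.c_[(u-K[0,2])/K[0,0]*z,(v-K[1,2])/K[1,1]*z,z]
    return c@T[:3,:3].T+T[:3,3],np.c_[u,v]
def hsv(p):return cv2.cvtColor(p,cv2.COLOR_RGB2HSV).astype(int)
def plane(P):
    c=np.median(P,0)
    for _ in range(4):
        r=P-c;n=np.linalg.svd(r,full_matrices=False)[2][2];P=P[abs(r@n)<.006] if (abs(r@n)<.006).sum()>30 else P;c=P.mean(0)
    return c,n,P
E
python3 - <<'E'
from h import *
def boxm(sh,a):m=np.zeros(sh,bool);m[a[1]:a[3],a[0]:a[2]]=1;return m
for n,yb,cb in(("side",(215,170,318,248),(228,106,310,172)),("scene",(325,175,375,280),(250,140,303,235))):
    z=np.load(n+".npz");p,d=z["p"],z["d"];h=hsv(p)
    y=(h[...,0]>15)&(h[...,0]<32)&(h[...,1]>140)&(h[...,2]>60)&boxm(d.shape,yb)
    P,uv=pts(n,p,d,y);c,nn,P=plane(P);print(n,"flap",len(P),c.round(4),nn.round(3))
    q=cv2.minAreaRect(np.float32(P[:,:2]));print(" zrange",np.percentile(P[:,2],[1,99]).round(3), "xy rect",q)
    k=(h[...,2]<55)&boxm(d.shape,cb)
    P,uv=pts(n,p,d,k);c,nn,P=plane(P);print(n,"cover",len(P),c.round(4),nn.round(3),np.percentile(P[:,2],[1,99]).round(3))
z=np.load("side.npz");p,d=z["p"],z["d"];h=hsv(p)
# case front face and corners
m=boxm(d.shape,(224,244,316,264))&(h[...,2]<60);P,uv=pts("side",p,d,m);c,nn,P=plane(P);print("front",len(P),c.round(4),nn.round(3),P.min(0).round(3),P.max(0).round(3))
# points off bench near the case: x-y listing of bystanders
A,uv=pts("side",p,d,d>0)
for nm,b in dict(green=(228,288,252,318),bottle=(285,286,307,320),eye=(328,210,352,244),box=(195,203,218,240)).items():
    P,_=pts("side",p,d,boxm(d.shape,b));P=P[P[:,2]>.012];print(nm,P.min(0).round(3),P.max(0).round(3),np.median(P,0).round(3))
z=np.load("scene.npz");p,d=z["p"],z["d"]
P,_=pts("scene",p,d,boxm(d.shape,(222,208,262,250)));P=P[(P[:,2]>.01)&(P[:,2]<.03)];print("dish",P.min(0).round(3),P.max(0).round(3))
E
```

```text
side flap 5117 [ 0.5882 -0.0987  0.131 ] [ 0.413 -0.884  0.217]
 zrange [0.075 0.186] xy rect ((0.5883015990257263, -0.09886623919010162), (0.14465293288230896, 0.031961020082235336), 24.997726440429688)
side cover 5362 [0.5237 0.0416 0.1574] [ 0.416 -0.889  0.19 ] [0.091 0.22 ]
scene flap 1430 [ 0.5773 -0.1028  0.1335] [ 0.414 -0.884  0.218]
 zrange [0.074 0.185] xy rect ((0.5857632756233215, -0.09857267141342163), (0.14720341563224792, 0.02483484521508217), 29.08024787902832)
scene cover 3382 [0.5176 0.037  0.1496] [-0.416  0.888 -0.196] [0.03  0.223]
front 1747 [ 0.5979 -0.1165  0.0437] [ 0.424 -0.905 -0.02 ] [ 0.524 -0.151  0.013] [ 0.669 -0.082  0.073]
green [ 0.579 -0.229  0.012] [ 0.607 -0.203  0.048] [ 0.597 -0.22   0.038]
bottle [ 0.663 -0.195  0.012] [ 0.69  -0.167  0.066] [ 0.679 -0.186  0.039]
eye [ 0.665 -0.021  0.012] [0.7   0.015 0.06 ] [ 0.685 -0.01   0.052]
box [ 0.409 -0.124  0.013] [ 0.479 -0.033  0.035] [ 0.448 -0.084  0.03 ]
dish [0.415 0.063 0.01 ] [0.487 0.153 0.021]
```

```bash
cat > to.py <<'E'
# usage: to.py "x,y,ztip" ...  case-frame mm -> tool-axes cm shift from present pose
import sys,numpy as np
from cell import *
from scipy.spatial.transform import Rotation as R
s=state();yaw=np.radians(25.1);C=np.array([.5633,-.0449,0]);A=R.from_euler('z',yaw).as_matrix()
T=R.from_rotvec(s["ee_rot"]).as_matrix();t=np.array(s["eef_pos"])
print("now case tip mm",((t+T[:,2]*.022-C)@A*1000).round(1),"twist to align",np.degrees(np.arctan2(*(T.T@A[:,0])[1::-1])).round(2))
for a in sys.argv[1:]:
    g=np.array([float(v) for v in a.split(',')])/1000
    print(a,"->",((A@g+C-T[:,2]*.022-t)@T*100).round(2), "F",end=" ")
print(np.round(s["ft_force"],1))
E
python3 -c "
from cell import *;print(camera_model('wrist')['T_tool_cam'].round(3))"
python3 to.py 0,-150,170 0,-105,150
```

```text
[[ 0.001 -0.95  -0.312  0.081]
 [ 1.     0.001  0.001  0.   ]
 [-0.    -0.312  0.95  -0.121]
 [ 0.     0.     0.     1.   ]]
now case tip mm [-592.6 -336.8  230.7] twist to align -9.35
0,-150,170 -> [ 55.43 -28.05   6.11] F 0,-105,150 -> [ 54.7  -32.49   8.12] F [-0.7  0.7 -0.1]
```

```bash
python3 -m handwheel '[{"x":5,"y":-2.5,"z":0,"twist":-2},{"x":10,"y":-5,"twist":-4},{"x":15,"y":-7.5,"twist":-6},{"x":20,"y":-10,"twist":-8},{"x":25,"y":-12.5,"twist":-9.4},{"x":30,"y":-15,"z":0,"twist":-9.4},{"x":33,"y":-16.5,"z":0,"twist":-9.4},{"x":35,"y":-18,"z":0,"twist":-9.4}]' 0 20
python3 to.py 0,-150,170 0,-105,150
```

```text
now case tip mm [-592.6 -336.8  230.7] twist to align -9.35
0,-150,170 -> [ 55.43 -28.05   6.11] F 0,-105,150 -> [ 54.7  -32.49   8.12] F [-0.7  0.7 -0.1]schema error: expected keys x, y, z, twist
```

```bash
python3 -m handwheel '[{"x":5,"y":-2.5,"z":0,"twist":-2},{"x":10,"y":-5,"z":0,"twist":-4},{"x":15,"y":-7.5,"z":0,"twist":-6},{"x":20,"y":-10,"z":0,"twist":-8},{"x":25,"y":-12.5,"z":0,"twist":-9.4},{"x":30,"y":-15,"z":0,"twist":-9.4},{"x":33,"y":-16.5,"z":0,"twist":-9.4},{"x":35,"y":-18,"z":0,"twist":-9.4}]' 0 20
python3 to.py 0,-150,170 0,-105,150
```

```text
clock: 1.1
eef_pos: [0.4587, -0.332, 0.253]
ee_rot: [-3.065, -0.686, 0.0]
ft_force: [-0.4, 0.5, -0.3]
gripper_width: 0.0004
finger_force: 0.0
now case tip mm [-216.5 -215.6  231. ] twist to align 0.11
0,-150,170 -> [21.67 -6.52  6.1 ] F 0,-105,150 -> [ 21.67 -11.02   8.1 ] F [-0.4  0.5 -0.3]
```

```bash
python3 -m handwheel '[{"x":4,"y":-1,"z":1,"twist":0},{"x":8.5,"y":-2,"z":2,"twist":0},{"x":13,"y":-4,"z":3.5,"twist":0},{"x":17.5,"y":-5.5,"z":5,"twist":0},{"x":20.5,"y":-6.5,"z":6,"twist":0},{"x":21.7,"y":-8.5,"z":7,"twist":0},{"x":21.7,"y":-10,"z":8,"twist":0},{"x":21.7,"y":-10,"z":8,"twist":0}]'
python3 to.py 0,-70,140 
python3 - <<'E'
from h import *
p,d=get_image("side");cv2.imwrite("pics/s1.png",p[...,::-1])
E
```

```text
clock: 2.1
eef_pos: [0.6098, -0.1499, 0.1726]
ee_rot: [-3.065, -0.684, 0.003]
ft_force: [0.2, -0.6, -1.2]
gripper_width: 0.0
finger_force: 0.0
now case tip mm [  -2.5 -114.8  150.6] twist to align 0.07
0,-70,140 -> [ 0.25 -4.47  1.07] F [ 0.2 -0.6 -1.2]
```

View pics/s1.png

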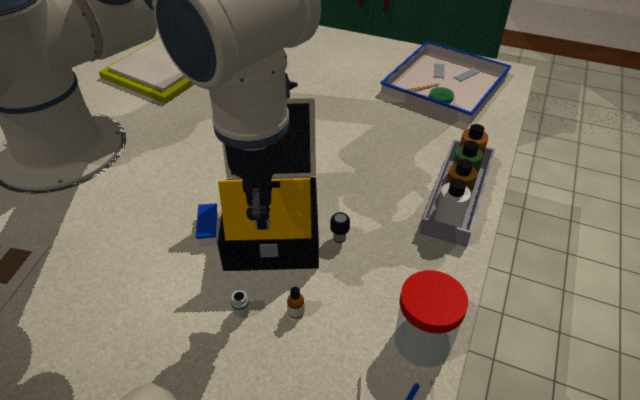

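The gripper tip is in front of the flap's outer face at about (258,215). Now I'll fold the flap by following its arc.

```bash
python3 -m handwheel '[{"x":0.2,"y":-2,"z":0,"twist":0},{"x":0.2,"y":-4,"z":0,"twist":0},{"x":0.2,"y":-5.4,"z":0.5,"twist":0},{"x":0.2,"y":-6.4,"z":1.1,"twist":0},{"x":0.2,"y":-7.2,"z":1.8,"twist":0},{"x":0.2,"y":-7.9,"z":2.5,"twist":0},{"x":0.2,"y":-8.4,"z":3.3,"twist":0},{"x":0.2,"y":-8.9,"z":4.2,"twist":0}]'
python3 to.py 0,-20,94.6 0,-17,81 0,-14.5,66.5 
python3 - <<'E'
from h import *
p,d=get_image("side");cv2.imwrite("pics/s2.png",p[...,::-1])
E
```

```text
clock: 3.15
eef_pos: [0.5755, -0.069, 0.1306]
ee_rot: [3.066, 0.684, 0.0]
ft_force: [-0.0, 0.6, 0.6]
gripper_width: 0.0001
finger_force: 0.4
now case tip mm [  0.8 -27.  108.6] twist to align 0.04
0,-20,94.6 -> [-0.08 -0.7   1.4 ] F 0,-17,81 -> [-0.08 -1.    2.76] F 0,-14.5,66.5 -> [-0.08 -1.25  4.21] F [-0.   0.6  0.6]
```

View pics/s2.png

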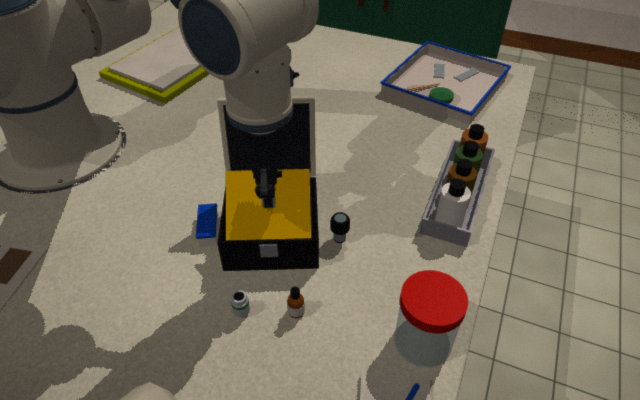

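The flap is folding as planned: the tip is at (268,200), and the cover is untouched and still open. I'll push the flap down to its stop.

```bash
python3 -m handwheel '[{"x":0,"y":-0.4,"z":0.7,"twist":0},{"x":0,"y":-0.7,"z":1.4,"twist":0},{"x":0,"y":-0.9,"z":2.1,"twist":0},{"x":0,"y":-1,"z":2.8,"twist":0},{"x":0,"y":-1.2,"z":3.5,"twist":0},{"x":0,"y":-1.2,"z":4,"twist":0},{"x":0,"y":-1.2,"z":4.2,"twist":0},{"x":0,"y":-1.2,"z":4.2,"twist":0}]'
python3 to.py 0,-14.5,66
```

```text
clock: 4.2
eef_pos: [0.5705, -0.0584, 0.0893]
ee_rot: [-3.066, -0.684, 0.0]
ft_force: [0.4, -0.8, -1.0]
gripper_width: -0.0
finger_force: 0.0
now case tip mm [  0.8 -15.2  67.3] twist to align 0.04
0,-14.5,66 -> [-0.08 -0.07  0.13] F [ 0.4 -0.8 -1. ]
```

```bash
python3 -m handwheel '[{"x":0,"y":0,"z":0.1,"twist":0},{"x":0,"y":0,"z":0.2,"twist":0},{"x":0,"y":0,"z":0.3,"twist":0},{"x":0,"y":0,"z":0.3,"twist":0}]'
python3 to.py 0,-14.5,66
```

```text
clock: 4.7
eef_pos: [0.5708, -0.0584, 0.0885]
ee_rot: [3.065, 0.684, 0.003]
ft_force: [-11.7, 1.9, 41.1]
gripper_width: -0.0002
finger_force: 20.9
now case tip mm [  1.1 -15.5  66.5] twist to align 0.05
0,-14.5,66 -> [-0.11 -0.1   0.05] F [-11.7   1.9  41.1]
```

It's firmly on the stop, so I'll raise the gripper.

```bash
python3 -m handwheel '[{"x":0,"y":0,"z":-2,"twist":0},{"x":0,"y":1,"z":-6,"twist":0},{"x":0,"y":2,"z":-11,"twist":0},{"x":0,"y":2,"z":-16,"twist":0},{"x":0,"y":2,"z":-20,"twist":0},{"x":0,"y":2,"z":-22,"twist":0},{"x":0,"y":2,"z":-22,"twist":0}]'
python3 to.py 0,190,290 0,190,190
python3 - <<'E'
from h import *
p,d=get_image("side");h=hsv(p);cv2.imwrite("pics/s3.png",p[...,::-1])
b=np.zeros(d.shape,bool);b[150:250,215:320]=1
y=(h[...,0]>15)&(h[...,0]<32)&(h[...,1]>140)&(h[...,2]>60)&b
P,_=pts("side",p,d,y);c,n,P=plane(P);print(c,n)
b[:]=0;b[106:165,228:310]=1
P,_=pts("side",p,d,(h[...,2]<55)&b);P=P[P[:,2]<.22];c,n,P=plane(P);print("cover",c,n,len(P))
E
```

```text
clock: 5.58
eef_pos: [0.5795, -0.0766, 0.3077]
ee_rot: [3.065, 0.683, 0.004]
ft_force: [-0.4, 0.1, 0.1]
gripper_width: 0.0001
finger_force: 0.0
now case tip mm [  1.3 -35.7 285.7] twist to align 0.04
0,190,290 -> [ -0.11 -22.56  -0.47] F 0,190,190 -> [ -0.14 -22.58   9.53] F [-0.4  0.1  0.1]
[ 0.56745586 -0.05459702  0.06771445] [ 1.00439566e-03  2.59211917e-04 -9.99999462e-01]
cover [0.5249074  0.04282883 0.16111556] [-0.4158191   0.88933634 -0.19019817] 4430
```

View pics/s3.png

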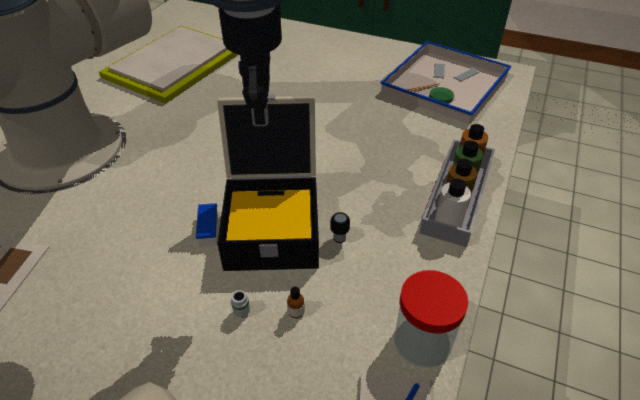

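The flap lies flat at (270,213), plane z = 67.7 mm, and the cover still stands at about 1.76 rad. I'll cross over it, slightly to one side of its latch.

```bash
python3 -m handwheel '[{"x":-1,"y":-3,"z":-0.5,"twist":0},{"x":-2,"y":-7,"z":-0.5,"twist":0},{"x":-3,"y":-11,"z":-0.5,"twist":0},{"x":-3,"y":-15,"z":-0.5,"twist":0},{"x":-3,"y":-19,"z":-0.5,"twist":0},{"x":-3,"y":-22,"z":-0.5,"twist":0},{"x":-3,"y":-23,"z":-0.5,"twist":0},{"x":-3,"y":-23,"z":-0.5,"twist":0}]'
python3 to.py -30,190,190
```

```text
clock: 6.62
eef_pos: [0.4539, 0.119, 0.3106]
ee_rot: [3.066, 0.685, -0.002]
ft_force: [-0.3, -0.4, -0.3]
gripper_width: -0.0
finger_force: 0.0
now case tip mm [-29.6 194.9 288.6] twist to align 0.1
-30,190,190 -> [-0.04  0.49  9.86] F [-0.3 -0.4 -0.3]
```

```bash
python3 -m handwheel '[{"x":0,"y":0,"z":2,"twist":0},{"x":0,"y":0,"z":4.5,"twist":0},{"x":0,"y":0,"z":7,"twist":0},{"x":0,"y":0,"z":9,"twist":0},{"x":0,"y":1.5,"z":9,"twist":0},{"x":0,"y":3,"z":9,"twist":0},{"x":0,"y":4,"z":9,"twist":0},{"x":0,"y":4,"z":9,"twist":0}]'
python3 to.py -30,107,199 -30,98,198 -30,60,196
python3 - <<'E'
from h import *
p,d=get_image("scene");cv2.imwrite("pics/s4.png",p[...,::-1])
E
```

```text
clock: 7.62
eef_pos: [0.4718, 0.0819, 0.2218]
ee_rot: [3.067, 0.682, 0.002]
ft_force: [-0.2, -0.3, -0.3]
gripper_width: -0.0001
finger_force: 0.0
now case tip mm [-29.1 153.6 199.8] twist to align -0.04
-30,107,199 -> [-0.09  4.66  0.08] F -30,98,198 -> [-0.09  5.56  0.18] F -30,60,196 -> [-0.08  9.36  0.38] F [-0.2 -0.3 -0.3]
```

View pics/s4.png

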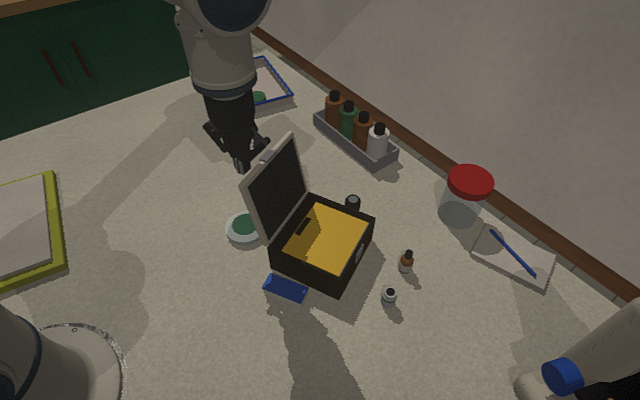

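The fingers, at (240,165), are behind the cover and clear of it. Next I'll push the cover towards the flap side.

```bash
python3 -m handwheel '[{"x":0,"y":1.4,"z":0,"twist":0},{"x":0,"y":2.6,"z":0,"twist":0},{"x":0,"y":3.8,"z":0,"twist":0},{"x":0,"y":5,"z":0.1,"twist":0},{"x":0,"y":6.2,"z":0.2,"twist":0},{"x":0,"y":7.4,"z":0.3,"twist":0},{"x":0,"y":8.4,"z":0.3,"twist":0},{"x":0,"y":9.4,"z":0.4,"twist":0}]'
python3 to.py -30,43,191 -30,24,183 -30,8,172 -30,-6,159
```

```text
clock: 8.68
eef_pos: [0.5111, -0.0028, 0.2171]
ee_rot: [-3.066, -0.684, 0.001]
ft_force: [-1.4, 2.1, -0.5]
gripper_width: -0.0001
finger_force: 0.9
now case tip mm [-29.4  60.2 195.1] twist to align 0.04
-30,43,191 -> [-0.06  1.72  0.41] F -30,24,183 -> [-0.06  3.62  1.21] F -30,8,172 -> [-0.06  5.22  2.31] F -30,-6,159 -> [-0.06  6.62  3.61] F [-1.4  2.1 -0.5]
```

```bash
python3 -m handwheel '[{"x":0,"y":0.9,"z":0.2,"twist":0},{"x":0,"y":1.7,"z":0.4,"twist":0},{"x":0,"y":2.7,"z":0.8,"twist":0},{"x":0,"y":3.6,"z":1.2,"twist":0},{"x":0,"y":4.4,"z":1.75,"twist":0},{"x":0,"y":5.2,"z":2.3,"twist":0},{"x":0,"y":5.9,"z":2.9,"twist":0},{"x":0,"y":6.6,"z":3.6,"twist":0}]'
python3 to.py -30,-18,143 -30,-28,126 -30,-34,107 -30,-37,87
python3 - <<'E'
from h import *
p,d=get_image("side");cv2.imwrite("pics/s5.png",p[...,::-1])
E
```

```text
clock: 9.68
eef_pos: [0.5393, -0.0624, 0.1808]
ee_rot: [3.066, 0.684, 0.0]
ft_force: [-0.8, 1.3, 0.5]
gripper_width: 0.0002
finger_force: 0.7
now case tip mm [-29.2  -5.7 158.8] twist to align 0.05
-30,-18,143 -> [-0.08  1.23  1.58] F -30,-28,126 -> [-0.08  2.23  3.28] F -30,-34,107 -> [-0.08  2.83  5.18] F -30,-37,87 -> [-0.08  3.13  7.18] F [-0.8  1.3  0.5]
```

View pics/s5.png

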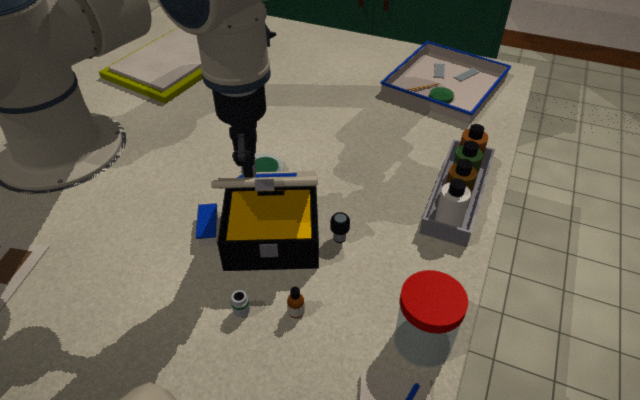

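The cover's free edge is at (266,181), so it is coming down at about 0.6 rad with the fingers on its outer face. The flap is still flat.

```bash
python3 -m handwheel '[{"x":0,"y":0.6,"z":0.8,"twist":0},{"x":0,"y":1.2,"z":1.6,"twist":0},{"x":0,"y":1.7,"z":2.4,"twist":0},{"x":0,"y":2.2,"z":3.3,"twist":0},{"x":0,"y":2.6,"z":4.2,"twist":0},{"x":0,"y":2.8,"z":5.2,"twist":0},{"x":0,"y":3,"z":6,"twist":0},{"x":0,"y":3,"z":6.6,"twist":0}]'
python3 to.py -30,-37,87
```

```text
clock: 10.72
eef_pos: [0.5519, -0.0893, 0.1148]
ee_rot: [3.066, 0.684, -0.0]
ft_force: [1.4, -1.1, 0.9]
gripper_width: 0.0001
finger_force: 0.6
now case tip mm [-29.2 -35.4  92.8] twist to align 0.04
-30,-37,87 -> [-0.08  0.16  0.58] F [ 1.4 -1.1  0.9]
```

```bash
python3 -m handwheel '[{"x":0,"y":0.1,"z":0.2,"twist":0},{"x":0,"y":0.1,"z":0.4,"twist":0},{"x":0,"y":0.1,"z":0.55,"twist":0},{"x":0,"y":0.1,"z":0.6,"twist":0},{"x":0,"y":0.1,"z":0.6,"twist":0}]'
python3 to.py -30,-37,87
```

```text
clock: 11.35
eef_pos: [0.5523, -0.0901, 0.1095]
ee_rot: [3.066, 0.684, 0.0]
ft_force: [-0.7, -0.7, 4.3]
gripper_width: 0.0001
finger_force: 1.9
now case tip mm [-29.1 -36.3  87.5] twist to align 0.05
-30,-37,87 -> [-0.09  0.07  0.05] F [-0.7 -0.7  4.3]
```

```bash
python3 -m handwheel '[{"x":0,"y":0,"z":0.1,"twist":0},{"x":0,"y":0,"z":0.2,"twist":0},{"x":0,"y":0,"z":0.2,"twist":0},{"x":0,"y":0,"z":0.2,"twist":0}]'
```

```text
clock: 11.85
eef_pos: [0.5524, -0.0902, 0.1091]
ee_rot: [3.065, 0.684, 0.002]
ft_force: [-10.0, 1.0, 36.6]
gripper_width: -0.0003
finger_force: 18.1
```

The cover is on its stop too. I'll retract and check.

```bash
python3 -m handwheel '[{"x":0,"y":0,"z":-0.5,"twist":0},{"x":0,"y":0,"z":-3,"twist":0},{"x":0,"y":0,"z":-7,"twist":0},{"x":0,"y":0,"z":-11,"twist":0},{"x":0,"y":0,"z":-15,"twist":0},{"x":0,"y":0,"z":-18,"twist":0},{"x":0,"y":0,"z":-18,"twist":0}]'
python3 - <<'E'
from h import *
p,d=get_image("side");cv2.imwrite("pics/s6.png",p[...,::-1])
b=np.zeros(d.shape,bool);b[185:230,230:305]=1
P,_=pts("side",p,d,b);P=P[(P[:,2]>.06)&(P[:,2]<.12)];c,n,P=plane(P);print(c,n,len(P))
E
```

```text
clock: 12.72
eef_pos: [0.5532, -0.0902, 0.2895]
ee_rot: [3.064, 0.684, 0.006]
ft_force: [0.3, 0.2, -0.6]
gripper_width: 0.0003
finger_force: 0.0
[ 0.56459397 -0.05488604  0.08845321] [-0.00171983 -0.00334688  0.99999292] 3360
```

View pics/s6.png

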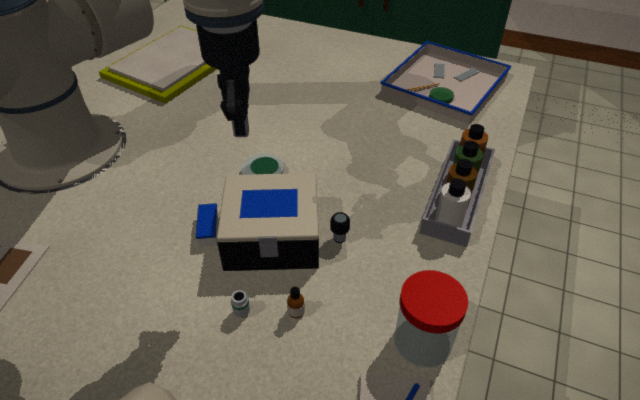

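The cover lies flat at (269,205), with its top at 88 mm and a tilt under 0.004 rad. The bystanders are where they were and the gripper is clear.

```bash
python3 -c "
from cell import *;print(sign_off())"
```

```text
the job is handed in; nothing more can be done
None
```

The case is closed and the job handed in, with no verdict returned: the flap was pushed flat first, then the cover gently shut (tilt under 0.004 rad), and no bystander looked moved in the last picture.

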